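Gauge the bearing bore of a tube rotator

TASK

Check the bore of the stripped tube rotator with the double-ended plug gauge: push the gauge's long, thin go end fully home into the bore until the handle meets the block, draw it out, then try the short, thick no-go end, held square and centred on the bore from either side, pressing it firmly against the block for about a second to confirm that it will not enter. Lay the gauge back in its rest as it was found or end for end, and leave the other things on the bench alone.

Things in the scene. Friction and masses are not known exactly. Their poses are not given: they have to be found in the camera images.
- gauge: Plug gauge, 144 mm long, 0.3 to 0.5 kg, lying level in its rest. Origin at its handle's centre, on the axis (its own y; z up). Handle: dark square bar 34 x 34 mm, y -42 to +42 mm, grasped across its sides from above. Go plug at +y: steel, 27 mm diameter, 40 mm long (y 42 to 82), nose chamfered 3 mm. No-go plug at -y: steel, 34 mm diameter, 20 mm long (y -42 to -62), flat end
- gauge_go (a point): Point on the gauge's axis half-way along its go plug, 62 mm from the handle's centre, axes as the gauge
- gauge_nogo (a point): Centre of the flat end face of the no-go plug, 62 mm from the handle's centre the other way, axes as the gauge
- rotator: Stripped tube rotator, fixed to the bench: grey base 160 x 100 x 18 mm (x -50 to +110), on it an upright aluminium bearing block 70 mm wide (x), 40 mm thick (y), top 100 mm above the bench, with one level hole through it; a grey control housing, top 57 mm high (its knob 67), at x 67 to 107 mm. Origin on the bench under the block's centre; yaw varies
- bore (a point): Centre of the bore, half-way through the block, 70 mm above the bench, axes as the rotator. Bore 30 mm in diameter, open at both ends, 40 mm long along its own y (mouths at y -20 and +20 mm, edges chamfered 1.5 mm). The go plug is as long as the bore: fully home, its middle is at this point and the handle's end touches the block
- rest_mid (a point): Where the handle's centre lies in the rest, 50 mm above the bench; own y is the gauge's axis there. Rest: fixed white stand, base 100 x 110 x 8 mm, two saddles 8 mm thick, 28 mm either side along y (48 mm free between), each with a 41 mm wide slot, floor 33 mm above the bench, mouth flared to 60 mm above it. Rest and rotator stand left and right of the middle, either way round
- reagent: Bystander: clear reagent bottle with blue cap, 70 mm diameter, 150 mm high, origin under its centre
- tipbox: Bystander: closed pipette-tip box, 85 x 120 x 67 mm, orange with a white lid, origin under its centre
- dishes: Bystander: stack of culture dishes, 90 mm diameter, 60 mm high, origin under its centre
There are look-alikes about, which are no part of the job. Of the things that look like the gauge, the middle-sized one is meant. Leave any yellow look-alike of the part that bears rest_mid alone.

How it is judged (in metres and radians):
On the way, in this order (a step that is already met when the one before it is completed fails the run):
1. the go plug is fully home in the bore: its middle within 5 mm of the bore's centre, axis within 0.1 rad (distance between gauge_go and bore below 0.005 m and angle between the y axis of gauge and the y axis of bore, either way round below 0.1 rad), for 0.1 s.
2. the no-go plug's end face presses on the block with over 1 N for 0.3 s, within 4 mm of the bore's axis each way (sideways and in height) and within 0.1 rad of square, its face no deeper than 5 mm in (contact force between gauge and rotator above 1 N and x of gauge_nogo in the frame of bore between -0.004 and 0.004 m and z of gauge_nogo in the frame of bore between -0.004 and 0.004 m and distance between gauge_nogo and bore between 0.015 and 0.025 m and angle between the y axis of gauge and the y axis of bore, either way round below 0.1 rad), for 0.3 s.
At the end, for the whole second after the job is handed in: The gauge lies at rest in both saddles of its rest, either way round: handle's centre within 20 mm of the rest's centre horizontally, within 4 mm of its seated height, axis within 0.2 rad of the rest's (horizontal distance between gauge and rest_mid below 0.02 m and z of gauge in the frame of rest_mid between -0.004 and 0.004 m and angle between the y axis of gauge and the y axis of rest_mid, either way round below 0.2 rad and linear speed of gauge below 0.02 m/s); the robot touches nothing.
It fails at once if the bottle, the tip box or the dish stack is shifted by more than 30 mm (distance of any of reagent, tipbox, dishes from where it was at the start of the episode above 0.03 m).
It fails at once if the gauge is rammed against the rotator with more than 80 N (contact force between gauge and rotator above 80 N).
It also fails if it takes over 64 s, if anything falls off the work surface, if the arm or the gripper's body presses on something with over 40 N, if the wrist force passes 120 N, or if a joint passes its speed limit or range.

ROBOT

A 6-joint arm with a two-finger parallel gripper is mounted at the origin on the work surface. World frame = base frame: x ahead of the robot, y to its left, z up, the work surface at z = 0. Lengths are in mm, angles in degrees, forces in N, time in s.
With the tool pointing down it reaches from about 375 to 825 mm from the base axis. Payload 5.5 kg.
Tool frame: the origin (TCP) lies midway between the tips of the shut fingers; the grasp point (between the pads) lies 19 mm behind it; z points along the fingers, y is the line along which they close (so a half turn about z gives the same grasp; the last joint's range is limited). The gripper opens to 85 mm and grips with 20 to 120 N. Pads are 22 mm wide; open, the fingers measure 114 mm over their backs; the gripper's body (76 mm by 85 mm) begins 54 mm behind the grasp point. The pads swing forward as they close: fully open they stand 13 mm farther back than shut.
Start: joints at [-69.901, 17.962, -2.699, 69.339, 0, 90], TCP at [206.186, -563.456, 231.299] pointing down, gripper open.
Joint ranges: [-152.73, 152.73], [-39.44, 99.34], [-58.76, 71.6], [-118.89, 123.64], [-81.53, 83.1], [-180, 180]. Speed limits (degrees/s): [136.94, 136.94, 172.46, 180, 180, 180].

INTERFACE

Orientations are given as a 3x3 rotation matrix whose columns are the frame's x, y, z axes.
In Python, from cell import r, imaging, job gives the robot as it stands.
- The arm moves only by the tool play_rows, never from a script. Its argument "plan" is a list that holds one entry, the list of rows, each a list of 4 numbers: the shift along the tool's x, y, z scaled (see below), then the turn about the tool's z scaled (see below). In form: [[[x, y, z, yaw], ...]]. A call has 1 to 20 rows; each row is the pose to reach, as a shift and turn from the pose commanded when the call began, along the tool's axes at that moment; what a row does not reach only later rows make up. The controller multiplies each number of a shift by 200 mm and each number of a turn by 60 degrees. A row lasts 1/8 s, in which the tool goes at most 62.5 mm and 10.7 degrees, less where a joint would pass 70% of its speed; a pose out of reach is approached as far as the arm can. A call with a number of a shift or a turn outside -1 to 1 is refused whole. A call with a gripper value outside its range is refused whole. "jaw" is the opening, from -1 (shut) to 1 (fully open), so that 0 is half open, set as the call begins (left out, the last holds). The fingers move at their own pace and stop on an object; "squeeze" is the grip in N (left out, the last holds). Time passes only in rows, so rows that repeat a pose let the fingers close. It gives the time, the measured TCP pose, the force, the opening and the grip force at its end, in the units of the state.
- r.state(): the state, without advancing time (a new reading comes with each control period).
- imaging.snapshot(name): name is "scene" or "top" or "wrist"; returns the picture (420x560x3 uint8, blue, green, red); there is no depth.
- imaging.camera_params(name): a dict with "K" (3x3 intrinsics, pixels), "eye" and "attitude" of the camera in the world. Camera axes: x right, y down, z forward; pixel columns grow to the right and rows downward; lengths in mm; the calibration is good to about 2 mm. The wrist camera is an equidistant fisheye: a pixel r from the principal point sees the ray r / f radians off the axis. A picture is of the moment at which its call begins: read the wrist's pose just before it. camera_params takes no time and is no camera call; for the wrist camera it gives the pose at the moment of the call.
- job.sign_off(): hands the job in; it is judged then, once.
The state is a dict: "time": time; "joint_positions": joint angles; "dq": joint speeds; "joint_efforts": joint torques, N m; "tool_pos": TCP position; "ee_rot": TCP orientation; "wrist_force": force on the tool from outside, world axes, zero at the start; "wrist_torque": the same for the moment, N m; "gripper_width": opening from 0.0 (shut) to 1.0 (fully open); "grasp_force": force on a finger pad.
Only numpy, scipy, OpenCV 4.12 (cv2) and the standard library are available. Lean on these libraries where they do the work, as an engineer would, in place of code of your own. Each camera call takes 0.05 s, during which the arm holds its last target. There are 200 camera calls.

## Working session

There is one attempt and no reset: what is moved stays moved. The work goes in short steps, Python scripts to look and compute and a tool call to move; the robot and the scene stay as the last step left them, time stands still between calls to the robot, and variables do not carry over. Pictures are saved under pics/ and viewed, at most 10 in all, crops included, and the job is handed in when it is done.

Besides the shell and the picture viewer there is one more tool, called after "Call:" by a JSON object that holds its "name" and its "arguments". play_rows: Moves the arm, as the interface text tells. Shifts and turns lie within -1 to 1; 1 stands for 200 mm of shift or 60 degrees of turn. Its arguments: {"type":"object","properties":{"plan":{"type":"array","items":{"type":"array","items":{"type":"array","items":{"type":"number"}}}},"jaw":{"type":"number"},"squeeze":{"type":"number"}},"required":["plan"]}

```bash
mkdir -p pics; ls; python3 - <<'E'
from cell import r, imaging, job
import cv2
for n in("scene","top"):
    cv2.imwrite(f"pics/{n}1.png",imaging.snapshot(n)); print(n,imaging.camera_params(n))
print(r.state())
E
```

```text
pics
scene {'K': array([[402.0502369 ,   0.        , 280.28406933],
       [  0.        , 402.0502369 , 206.1047864 ],
       [  0.        ,   0.        ,   1.        ]]), 'eye': array([1263.57036177, -160.64575483,  674.72007833]), 'attitude': array([[ 0.35625331,  0.5870417 , -0.72695642],
       [ 0.93419613, -0.2395981 ,  0.26432999],
       [-0.01900465, -0.7732883 , -0.63376969]])}
top {'K': array([[532.49353009,   0.        , 278.92461114],
       [  0.        , 532.49353009, 210.36886931],
       [  0.        ,   0.        ,   1.        ]]), 'eye': array([ 494.18735612,   79.98390471, 1227.16484993]), 'attitude': array([[ 0.00984517, -0.99714133,  0.07491484],
       [-0.99994572, -0.01007292, -0.00266284],
       [ 0.00340984, -0.07488456, -0.99718638]])}
{'time': 0.1, 'joint_positions': array([-6.99004327e+01,  1.80008300e+01, -2.74931328e+00,  6.93378397e+01,
        1.18586103e-03,  8.99981059e+01]), 'dq': array([-0.01854107, -0.11492757,  0.1373139 ,  0.05515439,  0.01308021,
        0.04620991]), 'joint_efforts': array([-7.36176771e-04, -5.40769029e+01,  3.40540552e+01,  1.12125435e-02,
       -6.60894511e-05, -8.45751714e-06]), 'tool_pos': array([ 206.02181413, -562.97431097,  230.50730317]), 'ee_rot': array([[ 9.39085497e-01,  3.43683243e-01, -5.08273310e-04],
       [ 3.43683618e-01, -9.39084379e-01,  1.44918164e-03],
       [ 2.07479192e-05, -1.53559067e-03, -9.99998821e-01]]), 'wrist_force': array([ 0.1350388 ,  0.16493086, -0.09704712]), 'wrist_torque': array([ 0.02434738, -0.01239599,  0.07370519]), 'grasp_force': 0.0, 'gripper_width': 0.9958573450317388}
```

View pics/scene1.png

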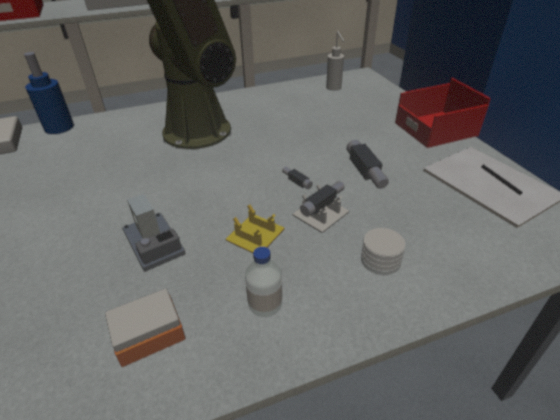

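View pics/top1.png

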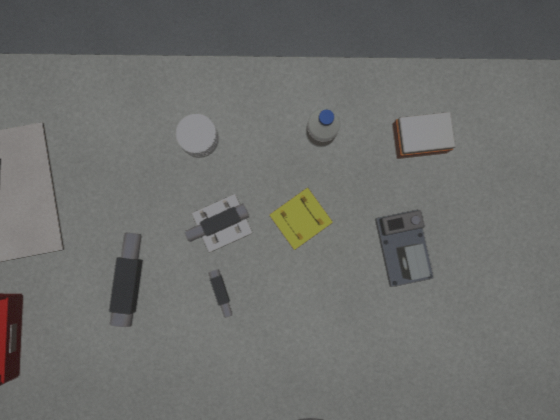

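The top view shows the gauge in the white rest near (220,222), the rotator near (408,248) and the yellow look-alike rest at (300,218). I'll enlarge both for measuring.

```bash
cat > h.py <<'E'
import numpy as np, cv2
from cell import r, imaging, job
def ray(n,uv,P=None):
    P=P or imaging.camera_params(n); K=np.array(P["K"]); R=np.array(P["attitude"])
    a=(np.array(uv,float)-K[:2,2])/[K[0,0],K[1,1]]
    if n=="wrist":
        t=np.linalg.norm(a); d=np.array([*(a/max(t,1e-9)*np.sin(t)),np.cos(t)])
    else: d=np.array([*a,1.])
    return np.array(P["eye"]),R@d
def onz(n,uv,z,P=None):
    e,d=ray(n,uv,P); return e+d*(z-e[2])/d[2]
def proj(n,p,P=None):
    P=P or imaging.camera_params(n); K=np.array(P["K"]); c=np.array(P["attitude"]).T@(np.array(p,float)-P["eye"])
    if n=="wrist":
        t=np.arctan2(np.hypot(c[0],c[1]),c[2]); a=c[:2]/max(np.hypot(c[0],c[1]),1e-9)*t
    else: a=c[:2]/c[2]
    return K[:2,2]+a*[K[0,0],K[1,1]]
E
python3 - <<'E'
from h import *
i=cv2.imread("pics/top1.png")
a=cv2.resize(i[182:262,175:265],None,fx=4.4,fy=4.4,interpolation=cv2.INTER_CUBIC)
b=cv2.resize(i[202:292,365:445],None,fx=4.4,fy=4.4,interpolation=cv2.INTER_CUBIC)
h=max(a.shape[0],b.shape[0]); a=cv2.copyMakeBorder(a,0,h-a.shape[0],0,0,0)
cv2.imwrite("pics/crop1.png",np.hstack([a,b])); print(a.shape,b.shape)
for p,z in(((218,222),50),((417,262),100),((196,132),60),((326,117),150),((425,132),67)): print(p,onz("top",p,z))
print(imaging.camera_params("wrist"))
E
```

```text
(396, 396, 3) (396, 352, 3)
(218, 222) [555.45772171 211.37040312  50.        ]
(417, 262) [ 472.60445505 -215.32382476  100.        ]
(196, 132) [754.58461691 262.7895727   60.        ]
(326, 117) [768.6117878  -17.79253848 150.        ]
(425, 132) [ 758.39385533 -244.41997478   67.        ]
{'K': array([[325.1922621 ,   0.        , 276.40019672],
       [  0.        , 325.1922621 , 204.01021836],
       [  0.        ,   0.        ,   1.        ]]), 'eye': array([ 268.69294743, -539.54784278,  373.37330106]), 'attitude': array([[ 0.34412371, -0.90540265, -0.24864615],
       [-0.93892287, -0.33230175, -0.08943929],
       [-0.00164698,  0.26423774, -0.96445617]])}
```

View pics/crop1.png

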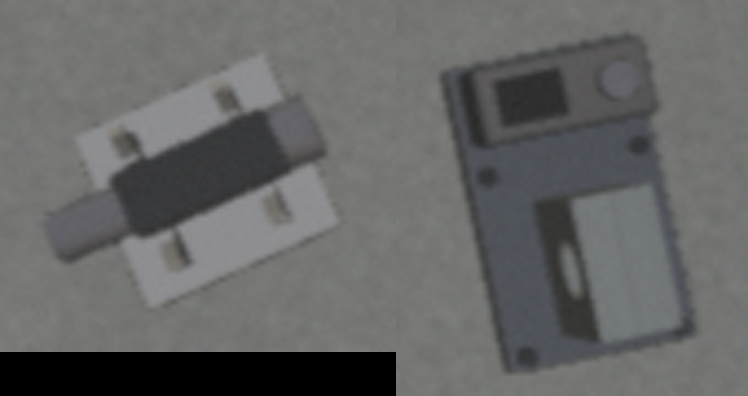

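```bash
python3 - <<'E'
from h import *
def px(c,ox,oy,x0): return ((c[0]-x0+.5)/4.4-.5+ox,(c[1]+.5)/4.4-.5+oy)
B=np.array([onz("top",px(c,365,202,396),100) for c in((570,198),(655,184),(690,328),(603,343))])
G=np.array([onz("top",px(c,175,182,0),67) for c in((112,180),(265,112),(290,160),(142,236))])
print(B.mean(0),G.mean(0))
d=B[1]+B[2]-B[0]-B[3]; print("bore axis deg",np.degrees(np.arctan2(d[1],d[0])),[np.linalg.norm(B[i]-B[i-1]) for i in range(4)])
d=(G[1]+G[2]-G[0]-G[3]); print("gauge axis(toward nogo)",np.degrees(np.arctan2(d[1],d[0])),[np.linalg.norm(G[i]-G[i-1]) for i in range(4)])
e=[onz("top",px(c,175,182,0),50) for c in((57,240),(318,130))];d=e[1]-e[0];print(np.degrees(np.arctan2(d[1],d[0])),e)
s=r.state();R=s["ee_rot"];print(s["tool_pos"],"tool yaw x",np.degrees(np.arctan2(R[1,0],R[0,0])))
E
```

```text
[ 473.86746125 -216.76274146  100.        ] [557.49093393 203.86093802  67.        ]
bore axis deg -79.95046513412915 [np.float64(70.69605508402312), np.float64(41.55230507283981), np.float64(70.46735430807045), np.float64(42.39758738881131)]
gauge axis(toward nogo) -63.73640215584329 [np.float64(31.58887347938546), np.float64(82.79907222509303), np.float64(26.971982062517508), np.float64(82.12874991604798)]
-66.47171373364266 [array([523.49461521, 277.94570751,  50.        ]), array([580.14993332, 147.82310845,  50.        ])]
[ 206.02181413 -562.97431097  230.50730317] tool yaw x 20.10145961163606
```

```bash
cat > c.py <<'E'
import json,sys,numpy as np,os
F="cmd.json"
def load(): return json.load(open(F)) if os.path.exists(F) else [206.186,-563.456,231.299,20.099]
def ax(y): c,s=np.cos(np.radians(y)),np.sin(np.radians(y)); return np.array([[c,s,0],[s,-c,0],[0,0,-1]])
def upd(x,y,z,w):
    p=load(); q=np.array(p[:3])+ax(p[3])@(200*np.array([x,y,z])); json.dump([*q,p[3]-60*w],open(F,"w"))
def plan(x,y,z,yaw,p=None):
    p=p or load(); return np.round([*(ax(p[3]).T@(np.array([x,y,z])-p[:3])/200),(p[3]-yaw)/60],4)
E
python3 -c "
from c import *
print(plan(340,-390,230,60)); print(plan(474,-217,220,100,[340,-390,230,60]))"
```

```text
[ 0.9264 -0.5845  0.0065 -0.665 ]
[ 1.0841  0.1477  0.05   -0.6667]
```

Call:
{"name": "play_rows", "arguments": {"plan": [[[0.98,-0.62,0,-0.66],[0.98,-0.62,0,-0.66],[0.98,-0.62,0,-0.66],[0.98,-0.62,0,-0.66],[0.98,-0.62,0,-0.66],[0.98,-0.62,0,-0.66],[0.98,-0.62,0,-0.66],[0.98,-0.62,0,-0.66]]]}}

```text
time: 1.1
tool_pos: [347.0, -380.4, 231.2]
ee_rot: [[0.506, 0.862, -0.0], [0.862, -0.506, 0.0], [-0.0, -0.0, -1.0]]
wrist_force: [0.2, 0.7, 0.5]
gripper_width: 1.001
grasp_force: 0.0
```

```bash
python3 -c "
from c import *
upd(.98,-.62,0,-.66);print(load());print(plan(474,-217,220,100))"
```

```text
[347.63787926261426, -379.6534813745068, 231.299, 59.699]
[ 1.0209  0.1352  0.0565 -0.6717]
```

Call:
{"name": "play_rows", "arguments": {"plan": [[[1,0.135,0.056,-0.67],[1,0.135,0.056,-0.67],[1,0.135,0.056,-0.67],[1,0.135,0.056,-0.67],[1,0.135,0.056,-0.67],[1,0.135,0.056,-0.67],[1,0.135,0.056,-0.67],[1,0.135,0.056,-0.67]]]}}

```text
time: 2.1
tool_pos: [471.4, -221.4, 220.2]
ee_rot: [[-0.17, 0.985, 0.0], [0.985, 0.17, -0.0], [-0.0, 0.0, -1.0]]
wrist_force: [1.0, 0.0, 0.1]
gripper_width: 1.0
grasp_force: 0.0
```

```bash
python3 - <<'E'
from c import *
upd(1,.135,.056,-.67);print(load())
from h import *
s=r.state();print(s["tool_pos"],s["joint_positions"])
P=imaging.camera_params("wrist");i=imaging.snapshot("wrist");np.save("P1.npy",P,allow_pickle=True)
cv2.imwrite("pics/w1.png",i)
print(P["eye"],P["attitude"]); print(plan(557,206,220,115))
E
```

```text
[471.857859939061, -220.598785119592, 220.09900000000002, 99.899]
[ 471.42140541 -221.42380912  220.20029739] [-2.51574000e+01  9.73391594e+00 -1.47387596e+01  6.55186253e+01
 -2.77470403e-03  5.50733803e+01]
[ 459.8911788  -154.87286915  363.04273764] [[ 9.85414405e-01  1.64088653e-01  4.50928412e-02]
 [ 1.70171783e-01 -9.50376433e-01 -2.60434636e-01]
 [ 1.20805057e-04  2.64309571e-01 -9.64437886e-01]]
[ 2.0281e+00  7.8610e-01  5.0000e-04 -2.5170e-01]
```

View pics/w1.png

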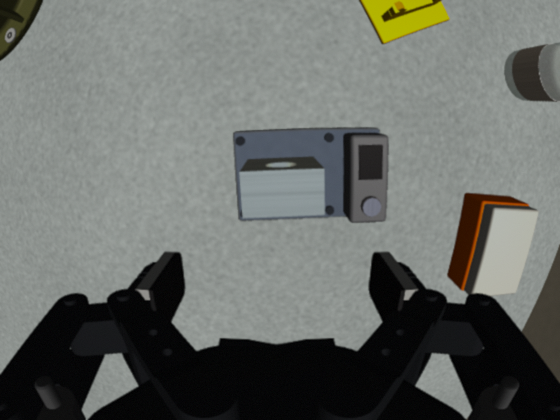

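The wrist view shows the block top at about (240–325, 168–218) and the housing at its right. Now on to the gauge.

Call:
{"name": "play_rows", "arguments": {"plan": [[[1,0.39,0,-0.12],[1,0.39,0,-0.12],[1,0.39,0,-0.12],[1,0.39,0,-0.12],[1,0.39,0,-0.12],[1,0.39,0,-0.12]]]}}

```text
time: 2.9
tool_pos: [514.1, -10.9, 220.1]
ee_rot: [[-0.293, 0.956, -0.0], [0.956, 0.293, -0.001], [-0.0, -0.0, -1.0]]
wrist_force: [1.0, 0.2, 0.6]
gripper_width: 0.999
grasp_force: 0.0
```

```bash
python3 -c "
from c import *
upd(1,.39,0,-.12);print(load());print(plan(557,206,220,115))"
```

```text
[514.3142400538846, -10.16719103841416, 220.09900000000002, 107.099]
[ 9.703e-01  5.218e-01  5.000e-04 -1.317e-01]
```

Call:
{"name": "play_rows", "arguments": {"plan": [[[0.97,0.52,0,-0.13],[0.97,0.52,0,-0.13],[0.97,0.52,0,-0.13],[0.97,0.52,0,-0.13],[0.97,0.52,0,-0.13],[0.97,0.52,0,-0.13],[0.97,0.52,0,-0.13]]]}}

```text
time: 3.78
tool_pos: [556.7, 204.1, 220.2]
ee_rot: [[-0.419, 0.908, -0.0], [0.908, 0.419, -0.0], [-0.0, -0.0, -1.0]]
wrist_force: [-0.2, -0.7, 0.2]
gripper_width: 0.999
grasp_force: 0.0
```

```bash
python3 - <<'E'
from c import *
upd(.97,.52,0,-.13);print(load())
from h import *
from scipy.optimize import minimize
s=r.state();print(s["tool_pos"])
P2=imaging.camera_params("wrist");i2=imaging.snapshot("wrist");np.save("P2.npy",P2,allow_pickle=True);cv2.imwrite("pics/w2.png",i2)
P1=np.load("P1.npy",allow_pickle=True).item();i1=cv2.imread("pics/w1.png");it=cv2.imread("pics/top1.png");PT=imaging.camera_params("top")
def rect(x0,x1,y0,y1,z,skip=()):
    c=[(x0,y0),(x1,y0),(x1,y1),(x0,y1)];o=[]
    for k in range(4):
        if k in skip: continue
        a,b=np.array(c[k]),np.array(c[(k+1)%4]);n=np.array([(b-a)[1],-(b-a)[0]])/np.linalg.norm(b-a)
        for t in np.linspace(.08,.92,60): o.append((*(a+t*(b-a)),z,*n))
    return np.array(o)
def fit(img,cam,P,M,x0):
    g=cv2.cvtColor(img,cv2.COLOR_BGR2GRAY).astype(np.float32)
    def val(p,off):
        c,s=np.cos(p[2]),np.sin(p[2]);R=np.array([[c,-s],[s,c]])
        q=np.c_[(M[:,:2]+off*M[:,3:])@R.T+p[:2],M[:,2]]
        u=np.array([proj(cam,w,P) for w in q],np.float32)
        return cv2.remap(g,u[:,:1].copy(),u[:,1:].copy(),cv2.INTER_LINEAR)[:,0].reshape(-1,60)
    def f(v,w):
        p=[v[0],v[1],v[2]/50]
        return -np.abs((val(p,w)-val(p,-w)).mean(1)).clip(0,60).sum()
    v=np.array([x0[0],x0[1],x0[2]*50])
    for w in(5,3,1.5): v=minimize(f,v,args=(w,),method="Nelder-Mead",options=dict(initial_simplex=v+np.array([[0,0,0],[w,0,0],[0,w,0],[0,0,w]]),xatol=.02,fatol=.01)).x
    p=[v[0],v[1],v[2]/50]; return np.round([p[0],p[1],np.degrees(p[2])],2),np.round(np.abs((val(p,1.5)-val(p,-1.5)).mean(1)),0)
a=np.radians
blk=rect(-35,35,-20,20,100); base=rect(-50,110,-50,50,18,(0,))
for nm,i,c,P in(("w1",i1,"wrist",P1),("top",it,"top",PT)):
    print(nm,"block",fit(i,c,P,blk,(474,-217,a(10))),"both",fit(i,c,P,np.r_[blk,base],(474,-217,a(10))))
h=rect(-17,17,-42,42,67); rb=rect(-50,50,-55,55,8)
for nm,i,c,P in(("w2",i2,"wrist",P2),("top",it,"top",PT)):
    print(nm,"handle",fit(i,c,P,h,(556,206,a(25))),"rest",fit(i,c,P,rb,(556,206,a(25))))
E
```

```text
[556.676660473065, 205.8361083258053, 220.09900000000002, 114.899]
[556.73439134 204.0791048  220.21615543]
w1 block (array([ 475.38, -215.71,   12.44]), array([53., 65., 96., 66.], dtype=float32)) both (array([ 475.89, -215.6 ,   12.27]), array([53., 64., 97., 60.,  8., 62., 63.], dtype=float32))
top block (array([ 473.88, -215.29,   12.21]), array([20., 30., 36., 25.], dtype=float32)) both (array([ 473.7 , -214.57,   13.34]), array([18., 29., 33., 25., 26., 16., 24.], dtype=float32))
w2 handle (array([559.94, 206.33,  24.94]), array([ 63.,  68.,  62., 100.], dtype=float32)) rest (array([559.65, 207.  ,  25.03]), array([ 3.,  6., 38., 44.], dtype=float32))
top handle (array([556.33, 204.99,  25.01]), array([22., 37., 23., 48.], dtype=float32)) rest (array([557.21, 208.28,  25.06]), array([ 8.,  9.,  9., 23.], dtype=float32))
```

View pics/w2.png

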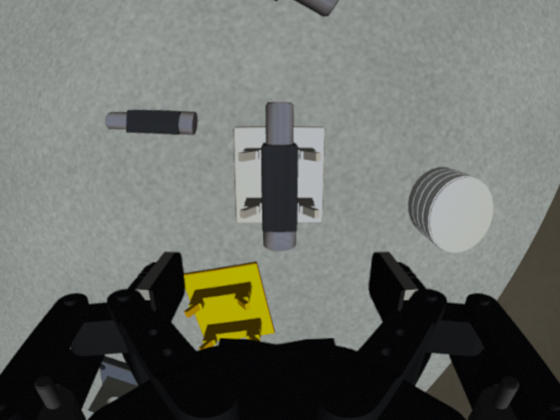

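The wrist view shows the gauge with the go plug at (280,120) and the handle at (280,187), square to the tool. The decoys are at (150,122) and at the top edge. Fits agree within about 3 mm, so I descend and grasp; the jaws will centre it sideways.

```bash
python3 -c "
from c import *
print(plan(559,206,29,115))"
```

```text
[-0.0041  0.0109  0.9555 -0.0017]
```

Call:
{"name": "play_rows", "arguments": {"plan": [[[-0.004,0.011,0.3,-0.002],[-0.004,0.011,0.5,-0.002],[-0.004,0.011,0.7,-0.002],[-0.004,0.011,0.8,-0.002],[-0.004,0.011,0.9,-0.002],[-0.004,0.011,0.955,-0.002],[-0.004,0.011,0.955,-0.002],[-0.004,0.011,0.955,-0.002]]], "jaw": 1}}

```text
time: 4.82
tool_pos: [559.7, 206.1, 30.0]
ee_rot: [[-0.423, 0.906, 0.001], [0.906, 0.423, 0.0], [-0.0, 0.001, -1.0]]
wrist_force: [-0.3, -0.4, 0.0]
gripper_width: 0.999
grasp_force: 0.0
```

Call:
{"name": "play_rows", "arguments": {"plan": [[[0,0,0,0],[0,0,0,0],[0,0,0,0],[0,0,0,0],[0,0,0,0],[0,0,0,0],[0,0,0,0],[0,0,0,0]]], "jaw": -1, "squeeze": 60}}

```text
time: 5.82
tool_pos: [559.2, 206.2, 29.6]
ee_rot: [[-0.423, 0.906, 0.001], [0.906, 0.423, 0.0], [-0.0, 0.001, -1.0]]
wrist_force: [-1.6, -0.4, 5.3]
gripper_width: 0.391
grasp_force: 60.6
```

Call:
{"name": "play_rows", "arguments": {"plan": [[[0,0,-0.1,0],[0,0,-0.3,0],[0,0,-0.5,0],[0,0,-0.7,0],[0,0,-0.8,0],[0,0,-0.8,0]]]}}

```text
time: 6.58
tool_pos: [559.6, 206.3, 189.9]
ee_rot: [[-0.423, 0.906, 0.002], [0.906, 0.423, 0.001], [-0.0, 0.002, -1.0]]
wrist_force: [-0.3, -0.2, -4.1]
gripper_width: 0.391
grasp_force: 60.7
```

```bash
python3 - <<'E'
from c import *
upd(-.004,.011,.955,-.002);print(load());upd(0,0,-.8,0)
p=load();print(p)
t=[502.3,-339.5,p[2],102.4];print(plan(*t))
E
```

```text
[559.008989456736, 206.03671119699115, 29.099000000000018, 115.019]
[559.008989456736, 206.03671119699115, 189.09900000000002, 115.019]
[-2.3518 -1.4105  0.      0.2103]
```

Call:
{"name": "play_rows", "arguments": {"plan": [[[-0.9,-0.54,0,0.21],[-0.9,-0.54,0,0.21],[-0.9,-0.54,0,0.21],[-0.9,-0.54,0,0.21],[-0.9,-0.54,0,0.21],[-0.9,-0.54,0,0.21]]]}}

```text
time: 7.32
tool_pos: [536.6, -2.2, 187.8]
ee_rot: [[-0.215, 0.977, -0.002], [0.977, 0.215, 0.001], [0.001, -0.002, -1.0]]
wrist_force: [0.5, 0.7, -4.9]
gripper_width: 0.389
grasp_force: 61.1
```

```bash
python3 - <<'E'
from c import *
upd(-.9,-.54,0,.21)
p=load();print(p)
t=[502.3,-339.5,p[2],102.4];print(plan(*t))
E
```

```text
[537.268270232309, -2.74868371272143, 189.09900000000002, 102.41900000000001]
[-1.6068e+00 -5.3290e-01  0.0000e+00  3.0000e-04]
```

Call:
{"name": "play_rows", "arguments": {"plan": [[[-0.8,-0.27,0,0],[-0.8,-0.27,0,0],[-0.8,-0.27,0,0],[-0.8,-0.27,0,0],[-0.8,-0.27,0,0]]]}}

```text
time: 7.95
tool_pos: [519.1, -169.3, 188.5]
ee_rot: [[-0.216, 0.976, -0.001], [0.976, 0.216, 0.001], [0.001, -0.0, -1.0]]
wrist_force: [-0.9, 0.1, -4.6]
gripper_width: 0.389
grasp_force: 61.1
```

Call:
{"name": "play_rows", "arguments": {"plan": [[[-0.8,-0.27,0,0],[-0.8,-0.27,0,0],[-0.8,-0.27,0,0],[-0.8,-0.27,0.3,0],[-0.8,-0.27,0.4,0],[-0.8,-0.27,0.4,0],[-0.8,-0.27,0.4,0]]]}}

```text
time: 8.82
tool_pos: [502.1, -337.8, 110.2]
ee_rot: [[-0.217, 0.976, 0.001], [0.976, 0.217, -0.001], [-0.001, 0.001, -1.0]]
wrist_force: [0.2, -0.2, -2.4]
gripper_width: 0.392
grasp_force: 61.0
```

```bash
python3 - <<'E'
from c import *
upd(-.8,-.27,0,0);upd(-.8,-.27,.4,0)
print(load())
from h import *
s=r.state();print(s["tool_pos"],np.degrees(np.arctan2(*s["ee_rot"][1::-1,0])))
P=imaging.camera_params("wrist");i=imaging.snapshot("wrist");np.save("P3.npy",P,allow_pickle=True);cv2.imwrite("pics/w3.png",i)
E
```

```text
[500.6143020232582, -338.48740148970035, 109.09900000000002, 102.41900000000001]
[ 502.05399899 -337.80292285  110.24087888] 102.53238165402115
```

View pics/w3.png

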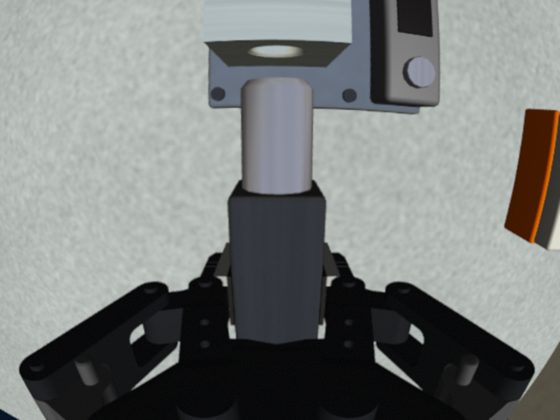

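Close view: the plug axis runs at column ~277 and the bore mouth is centred at about (276,50), block top near edge 204–352. I'll fit block and handle in this same image for the relative offset.

```bash
cat >> h.py <<'E'
from scipy.optimize import minimize
def segs(S):
    o=[]
    for a,b,z in S:
        a,b=np.array(a,float),np.array(b,float);n=np.array([(b-a)[1],-(b-a)[0]])/np.linalg.norm(b-a)
        for t in np.linspace(.06,.94,60): o.append((*(a+t*(b-a)),z,*n))
    return np.array(o)
def fit(img,cam,P,M,x0,ws=(4,2,1)):
    g=cv2.cvtColor(img,cv2.COLOR_BGR2GRAY).astype(np.float32)
    def val(p,off):
        c,s=np.cos(p[2]),np.sin(p[2]);R=np.array([[c,-s],[s,c]])
        q=np.c_[(M[:,:2]+off*M[:,3:])@R.T+p[:2],M[:,2]]
        u=np.array([proj(cam,w,P) for w in q],np.float32)
        return cv2.remap(g,u[:,:1].copy(),u[:,1:].copy(),cv2.INTER_LINEAR)[:,0].reshape(-1,60)
    def f(v,w):
        p=[v[0],v[1],v[2]/50]
        return -np.abs((val(p,w)-val(p,-w)).mean(1)).clip(0,60).sum()
    v=np.array([x0[0],x0[1],np.radians(x0[2])*50])
    for w in ws: v=minimize(f,v,args=(w,),method="Nelder-Mead",options=dict(initial_simplex=v+np.array([[0,0,0],[w,0,0],[0,w,0],[0,0,w]]),xatol=.02,fatol=.01)).x
    p=[v[0],v[1],v[2]/50]; return np.array([p[0],p[1],np.degrees(p[2])]),np.round(np.abs((val(p,1)-val(p,-1)).mean(1)),0)
BLK=[((-35,-20),(35,-20),100),((-35,-20),(-35,-3),100),((35,-20),(35,-3),100)]
BASE=[((-50,-50),(108,-50),18),((-50,-50),(-50,-25),18)]
def handle(zt): return [((-17,18),(-17,42),zt),((17,18),(17,42),zt),((-17,42),(17,42),zt)]
E
cat > rel.py <<'E'
from h import *
import sys
def rel(img,P,tcp,b0,sgn=1):
    yaw=b0[2]
    out={}
    for n,M in(("blk",BLK),("both",BLK+BASE),("base",BASE)): out[n]=fit(img,"wrist",P,segs(M),b0)
    h,q=fit(img,"wrist",P,segs(handle(tcp[2]+20.4+17)),(*tcp[:2],yaw))
    print("handle",h.round(2),q)
    a=np.radians(h[2])
    for n,(b,q) in out.items():
        d=b[:2]-h[:2]; print(n,b.round(2),q,"lateral(+tool y) %.2f along %.2f dyaw %.2f"%(d@[np.cos(a),np.sin(a)],d@[-np.sin(a),np.cos(a)],b[2]-h[2]))
if __name__=="__main__":
    P=np.load("P3.npy",allow_pickle=True).item()
    rel(cv2.imread("pics/w3.png"),P,np.array([502.05,-337.8,110.24]),(475,-215.5,12.4))
E
python3 rel.py; python3 -c "
from h import *
s=r.state();print(s['tool_pos'],np.degrees(np.arctan2(*s['ee_rot'][1::-1,0])),s['wrist_force'])"
```

```text
handle [ 502.05 -336.8    12.4 ] [110.  96.  81.]
blk [ 474.65 -215.93   16.14] [60. 10. 68.] lateral(+tool y) -0.80 along 123.94 dyaw 3.74
both [ 474.32 -215.03   14.96] [60.  1. 63. 24. 69.] lateral(+tool y) -0.94 along 124.88 dyaw 2.56
base [ 476.26 -216.08   11.98] [60. 77.] lateral(+tool y) 0.74 along 123.45 dyaw -0.42
[ 502.25707151 -338.27504346  110.74943044] 102.50766820654044 [-0.20563279 -0.88994189 -3.82218876]
```

```bash
python3 - <<'E'
from h import *
i=cv2.imread("pics/w3.png"); cv2.imwrite("pics/crop3.png",cv2.resize(i[0:120,190:370],None,fx=4.4,fy=4.4,interpolation=cv2.INTER_CUBIC))
P=np.load("P3.npy",allow_pickle=True).item()
for x0,y0 in((475,-215.5),(476,-215.7)):
  c,s=np.cos(np.radians(12.35)),np.sin(np.radians(12.35))
  for p in((-35,-20,100),(35,-20,100),(0,-20,85),(-35,-10,100),(35,-10,100),(-50,-50,18)):
    u=proj("wrist",(x0+c*p[0]-s*p[1],y0+s*p[0]+c*p[1],p[2]),P); print(p,u.round(1),((u-[190,0]+.5)*4.4).round(0))
E
```

```text
(-35, -20, 100) [202.3  40.8] [ 56. 182.]
(35, -20, 100) [350.7  41.4] [709. 184.]
(0, -20, 85) [276.5  45.1] [383. 201.]
(-35, -10, 100) [202.8  21.3] [58. 96.]
(35, -10, 100) [350.4  21.9] [708.  99.]
(-50, -50, 18) [207.  107.4] [ 77. 475.]
(-35, -20, 100) [204.2  41.5] [ 65. 185.]
(35, -20, 100) [352.6  42.3] [718. 188.]
(0, -20, 85) [278.3  45.9] [391. 204.]
(-35, -10, 100) [204.7  22. ] [67. 99.]
(35, -10, 100) [352.3  22.8] [716. 103.]
(-50, -50, 18) [208.3 107.9] [ 83. 477.]
```

View pics/crop3.png

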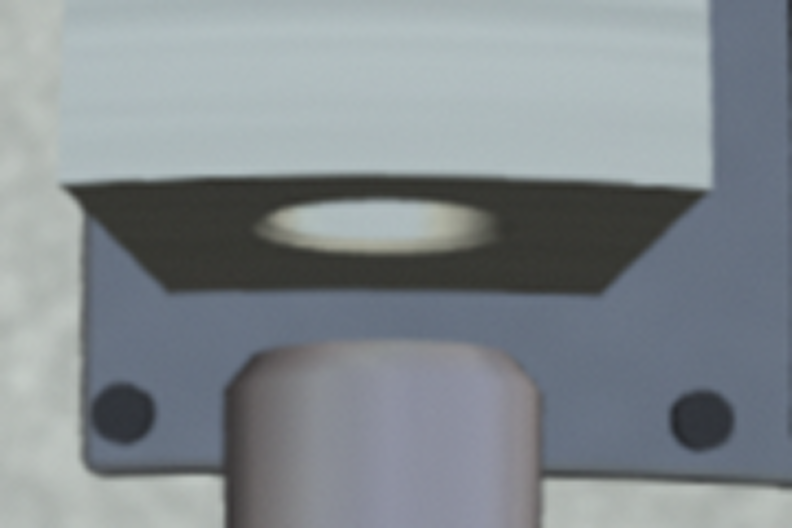

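Block centre is ≈(475.5,-215.6), bore axis 102.4°, and the lateral error is only ~0.2 mm. Going down to bore height.

Call:
{"name": "play_rows", "arguments": {"plan": [[[0,0,0.15,0],[0,0,0.25,0],[0,0,0.306,0],[0,0,0.306,0],[0,0,0.306,0],[0,0,0.306,0]]]}}

```text
time: 9.62
tool_pos: [501.3, -339.0, 49.0]
ee_rot: [[-0.215, 0.977, 0.001], [0.977, 0.215, -0.001], [-0.001, 0.001, -1.0]]
wrist_force: [0.3, 0.6, -4.7]
gripper_width: 0.39
grasp_force: 61.3
```

```bash
cat > st.py <<'E'
from c import *
import sys
if len(sys.argv)>4: upd(*map(float,sys.argv[1:5]))
from h import *
L=[]
for k in range(3): L.append(r.state()["tool_pos"]); imaging.snapshot("wrist")
s=r.state();p=s["tool_pos"];a=np.radians(12.4);d=p[:2]-[475.5,-215.6]
print(np.round(L,1).tolist(),"cmd",np.round(load(),2))
print("t",s["time"],"p",p.round(2),"yaw %.2f"%np.degrees(np.arctan2(*s["ee_rot"][1::-1,0])),"lat %.2f along %.2f"%(d@[np.cos(a),np.sin(a)],d@[-np.sin(a),np.cos(a)]),"F",s["wrist_force"].round(1),"T",s["wrist_torque"].round(2),"zaxis",s["ee_rot"][:,2].round(4))
E
python3 st.py 0 0 .306 0
```

```text
[[501.3, -339.0, 49.0], [501.2, -338.9, 48.8], [501.0, -338.8, 48.6]] cmd [ 500.61 -338.49   47.9   102.42]
t 9.775 p [ 500.89 -338.71   48.42] yaw 102.41 lat -1.64 along -125.70 F [ 0.3 -0.1 -4.6] T [ 0.01 -0.05 -0.01] zaxis [ 7.e-04 -5.e-04 -1.e+00]
```

Call:
{"name": "play_rows", "arguments": {"plan": [[[0,0.0093,-0.0085,0],[0,0.0093,-0.0085,0],[0.03,0.0093,-0.0085,0],[0.06,0.0093,-0.0085,0],[0.09,0.0093,-0.0085,0],[0.11,0.0093,-0.0085,0],[0.13,0.0093,-0.0085,0],[0.145,0.0093,-0.0085,0],[0.16,0.0093,-0.0085,0],[0.16,0.0093,-0.0085,0]]]}}

```text
time: 11.02
tool_pos: [495.5, -306.7, 49.6]
ee_rot: [[-0.215, 0.977, -0.0], [0.977, 0.215, 0.0], [0.0, -0.0, -1.0]]
wrist_force: [-0.1, -0.0, -3.3]
gripper_width: 0.39
grasp_force: 61.3
```

```bash
python3 st.py .16 .0093 -.0085 0
```

```text
[[495.5, -306.7, 49.6], [495.6, -306.8, 49.6], [495.6, -306.9, 49.6]] cmd [ 495.55 -306.84   49.6   102.42]
t 11.175 p [ 495.62 -307.01   49.62] yaw 102.41 lat 0.02 along -93.59 F [ 0.3 -0.2 -3.4] T [-0.02  0.02 -0.03] zaxis [ 1.e-04 -1.e-04 -1.e+00]
```

Call:
{"name": "play_rows", "arguments": {"plan": [[[0.03,0,0,0],[0.06,0,0,0],[0.085,0,0,0],[0.105,0,0,0],[0.12,0,0,0],[0.135,0,0,0],[0.135,0,0,0],[0.135,0,0,0]]]}}

```text
time: 12.18
tool_pos: [489.8, -280.6, 49.6]
ee_rot: [[-0.215, 0.977, 0.0], [0.977, 0.215, -0.0], [-0.0, 0.0, -1.0]]
wrist_force: [-0.0, 0.4, -3.9]
gripper_width: 0.391
grasp_force: 61.3
```

```bash
python3 st.py .135 0 0 0
```

```text
[[489.8, -280.6, 49.6], [489.8, -280.6, 49.6], [489.8, -280.6, 49.6]] cmd [ 489.74 -280.47   49.6   102.42]
t 12.325 p [ 489.79 -280.62   49.61] yaw 102.41 lat -0.01 along -66.57 F [ 1.1  0.7 -3.6] T [-0.03 -0.08 -0.  ] zaxis [ 1.e-04 -1.e-04 -1.e+00]
```

Call:
{"name": "play_rows", "arguments": {"plan": [[[0.005,0,0,0],[0.01,0,0,0],[0.014,0,0,0],[0.018,0,0,0],[0.018,0,0,0],[0.018,0,0,0]]]}}

```text
time: 13.08
tool_pos: [489.0, -277.0, 49.6]
ee_rot: [[-0.215, 0.977, -0.0], [0.977, 0.215, -0.0], [-0.0, -0.0, -1.0]]
wrist_force: [0.1, -0.3, -4.2]
gripper_width: 0.393
grasp_force: 61.3
```

```bash
python3 st.py .018 0 0 0
```

```text
[[489.0, -277.0, 49.6], [489.0, -277.0, 49.6], [489.0, -277.0, 49.6]] cmd [ 488.97 -276.95   49.6   102.42]
t 13.225 p [ 489.02 -276.98   49.62] yaw 102.42 lat 0.02 along -62.85 F [ 0.4 -0.8 -3.8] T [-0.01  0.01  0.04] zaxis [ 1.e-04 -0.e+00 -1.e+00]
```

Call:
{"name": "play_rows", "arguments": {"plan": [[[0.004,0,0,0],[0.007,0,0,0],[0.01,0,0,0],[0.01,0,0,0],[0.01,0,0,0]]]}}

```text
time: 13.85
tool_pos: [488.7, -275.8, 49.7]
ee_rot: [[-0.215, 0.977, 0.0], [0.977, 0.215, -0.002], [-0.002, -0.0, -1.0]]
wrist_force: [1.3, -6.0, -6.1]
gripper_width: 0.393
grasp_force: 61.2
```

```bash
python3 st.py .01 0 0 0
```

```text
[[488.7, -275.8, 49.7], [488.7, -275.8, 49.7], [488.7, -275.8, 49.7]] cmd [ 488.54 -275.     49.6   102.42]
t 14.0 p [ 488.73 -275.81   49.71] yaw 102.39 lat -0.01 along -61.64 F [ 0.3 -5.1 -5.2] T [-1.15 -0.12 -0.04] zaxis [ 2.0e-04 -1.5e-03 -1.0e+00]
```

The handle meets the block with ~6 N at -61.6 mm, so the go end is home. Now withdraw, lift and cross to the other side.

Call:
{"name": "play_rows", "arguments": {"plan": [[[-0.03,0,0,0],[-0.08,0,0,0],[-0.15,0,0,0],[-0.22,0,0,0],[-0.29,0,0,0],[-0.34,0,0,0],[-0.34,0,0,0],[-0.34,0,-0.2,0],[-0.34,0,-0.4,0],[-0.34,0,-0.46,0],[-0.34,0,-0.46,0],[-0.1,0,-0.46,0],[0.15,0,-0.46,0],[0.4,0,-0.46,0],[0.65,0,-0.46,0],[0.86,0,-0.46,0],[0.86,0,-0.46,0],[0.86,0,-0.46,0]]]}}

```text
time: 16.25
tool_pos: [451.0, -107.0, 140.5]
ee_rot: [[-0.216, 0.976, -0.002], [0.976, 0.216, -0.0], [0.0, -0.002, -1.0]]
wrist_force: [0.7, -0.5, -3.7]
gripper_width: 0.388
grasp_force: 61.4
```

```bash
python3 st.py .86 0 -.46 0; python3 - <<'E'
from h import *
P=imaging.camera_params("wrist");i=imaging.snapshot("wrist");np.save("P4.npy",P,allow_pickle=True);cv2.imwrite("pics/w4.png",i)
E
```

```text
[[451.0, -107.0, 140.5], [451.2, -107.4, 140.7], [451.5, -107.7, 140.9]] cmd [ 451.55 -107.02  141.6   102.42]
t 16.4 p [ 451.54 -107.78  141.07] yaw 102.35 lat -0.25 along 110.45 F [ 0.4  0.1 -3.9] T [ 0.02 -0.04  0.04] zaxis [-6.e-04 -0.e+00 -1.e+00]
```

View pics/w4.png

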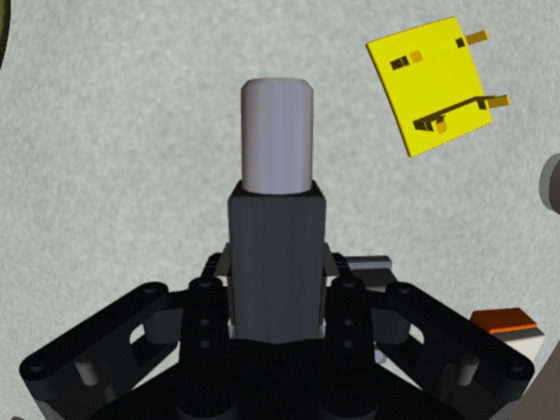

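The gauge is still square and centred in the grip. Lower to bore height and approach the near face.

Call:
{"name": "play_rows", "arguments": {"plan": [[[0,0,0.2,0],[0,0,0.4,0],[0,0,0.46,0],[0,0,0.46,0],[0,0,0.46,0],[-0.04,0,0.46,0],[-0.08,0,0.46,0],[-0.11,0,0.46,0],[-0.125,0,0.46,0],[-0.13,0,0.46,0],[-0.13,0,0.46,0],[-0.13,0,0.46,0]]]}}

```text
time: 17.95
tool_pos: [457.0, -132.2, 49.5]
ee_rot: [[-0.215, 0.977, -0.0], [0.977, 0.215, 0.0], [0.0, -0.0, -1.0]]
wrist_force: [0.1, -0.1, -4.0]
gripper_width: 0.391
grasp_force: 61.1
```

```bash
python3 st.py -.13 0 .46 0
```

```text
[[457.0, -132.2, 49.5], [457.1, -132.2, 49.6], [457.0, -132.2, 49.5]] cmd [ 457.14 -132.42   49.6   102.42]
t 18.1 p [ 457.09 -132.26   49.57] yaw 102.43 lat -0.08 along 85.35 F [-1.3 -0.8 -4.7] T [-0.01  0.    0.02] zaxis [-1.e-04  1.e-04 -1.e+00]
```

Call:
{"name": "play_rows", "arguments": {"plan": [[[-0.005,0,0,0],[-0.01,0,0,0],[-0.014,0,0,0],[-0.018,0,0,0],[-0.021,0,0,0],[-0.023,0,0,0],[-0.023,0,0,0],[-0.023,0,0,0]]]}}

```text
time: 19.1
tool_pos: [457.7, -135.1, 49.6]
ee_rot: [[-0.216, 0.976, -0.0], [0.976, 0.216, 0.004], [0.004, 0.0, -1.0]]
wrist_force: [-1.1, 7.9, 1.4]
gripper_width: 0.39
grasp_force: 61.9
```

```bash
python3 st.py -.023 0 0 0
```

```text
[[457.7, -135.1, 49.6], [457.7, -135.1, 49.6], [457.7, -135.1, 49.6]] cmd [ 458.13 -136.91   49.6   102.42]
t 19.25 p [ 457.71 -135.11   49.58] yaw 102.47 lat -0.10 along 82.43 F [-1.3  7.6 -0.6] T [ 1.24  0.23 -0.05] zaxis [-4.0e-04  3.8e-03 -1.0e+00]
```

Contact is at 82.4 mm, as predicted, with ~8 N. Press harder for a second, then back off and lift.

Call:
{"name": "play_rows", "arguments": {"plan": [[[-0.008,0,0,0],[-0.008,0,0,0],[-0.008,0,0,0],[-0.008,0,0,0],[-0.008,0,0,0],[-0.008,0,0,0],[-0.008,0,0,0],[-0.008,0,0,0],[-0.008,0,0,0]]]}}

```text
time: 20.38
tool_pos: [457.6, -135.1, 49.5]
ee_rot: [[-0.217, 0.976, -0.001], [0.976, 0.217, 0.007], [0.007, 0.001, -1.0]]
wrist_force: [-2.3, 13.2, 3.9]
gripper_width: 0.39
grasp_force: 62.2
```

Call:
{"name": "play_rows", "arguments": {"plan": [[[0.02,0,0,0],[0.06,0,0,0],[0.12,0,0,0],[0.15,0,0,0],[0.15,0,0,0],[0.15,0,-0.3,0],[0.15,0,-0.6,0],[0.15,0,-0.7,0],[0.15,0,-0.7,0]]]}}

```text
time: 21.5
tool_pos: [453.5, -109.7, 191.3]
ee_rot: [[-0.215, 0.977, 0.004], [0.977, 0.215, -0.001], [-0.002, 0.004, -1.0]]
wrist_force: [-0.5, 0.8, -4.8]
gripper_width: 0.388
grasp_force: 62.4
```

```bash
python3 - <<'E'
from c import *
upd(-.008,0,0,0);upd(.15,0,-.7,0)
p=load();print(p,plan(559,206,p[2],115.02))
E
```

```text
[452.02090527328795, -109.17211331139335, 189.59900000000002, 102.41900000000001] [ 1.424   0.8613  0.     -0.21  ]
```

Call:
{"name": "play_rows", "arguments": {"plan": [[[0.71,0.43,0,-0.21],[0.71,0.43,0,-0.21],[0.71,0.43,0,-0.21],[0.71,0.43,0,-0.21],[0.71,0.43,0,-0.21]]]}}

```text
time: 22.12
tool_pos: [504.3, 47.6, 187.9]
ee_rot: [[-0.423, 0.906, -0.003], [0.906, 0.423, -0.001], [0.0, -0.003, -1.0]]
wrist_force: [0.1, -0.3, -4.1]
gripper_width: 0.391
grasp_force: 62.3
```

```bash
python3 - <<'E'
from c import *
upd(.71,.43,0,-.21)
p=load();print(p,plan(559,206,p[2],115.02),plan(559,206,29.6,115.02))
E
```

```text
[505.4701873389672, 48.00032144312543, 189.59900000000002, 115.019] [ 0.6027  0.5766  0.     -0.    ] [ 0.6027  0.5766  0.8    -0.    ]
```

Call:
{"name": "play_rows", "arguments": {"plan": [[[0.603,0.577,0,0],[0.603,0.577,0,0],[0.603,0.577,0,0],[0.603,0.577,0,0],[0.603,0.577,0,0],[0.603,0.577,0,0],[0.603,0.577,0.25,0],[0.603,0.577,0.5,0],[0.603,0.577,0.6,0],[0.603,0.577,0.6,0],[0.603,0.577,0.68,0],[0.603,0.577,0.74,0],[0.603,0.577,0.78,0],[0.603,0.577,0.795,0],[0.603,0.577,0.795,0],[0.603,0.577,0.795,0]]]}}

```text
time: 24.12
tool_pos: [559.4, 206.3, 31.0]
ee_rot: [[-0.423, 0.906, 0.001], [0.906, 0.423, 0.0], [-0.0, 0.001, -1.0]]
wrist_force: [0.4, 0.2, -3.3]
gripper_width: 0.391
grasp_force: 62.6
```

```bash
python3 st.py .603 .577 .795 0
```

```text
[[559.4, 206.3, 31.0], [559.4, 206.3, 31.0], [559.4, 206.3, 31.0]] cmd [559.04 206.09  30.6  115.02]
t 24.275 p [559.33 206.2   30.97] yaw 115.02 lat 172.45 along 393.96 F [-0.1  0.5 -4. ] T [ 0.03  0.02 -0.02] zaxis [ 6.e-04  2.e-04 -1.e+00]
```

Free of contact and about 1.4 mm above the seat. Lower that last bit, open and rise.

Call:
{"name": "play_rows", "arguments": {"plan": [[[0,0,0.006,0],[0,0,0.006,0],[0,0,0.006,0]]]}}

```text
time: 24.65
tool_pos: [559.3, 206.2, 29.6]
ee_rot: [[-0.423, 0.906, 0.0], [0.906, 0.423, 0.0], [0.0, 0.001, -1.0]]
wrist_force: [-0.5, 0.4, -2.3]
gripper_width: 0.391
grasp_force: 62.8
```

Call:
{"name": "play_rows", "arguments": {"plan": [[[0,0,0.006,0],[0,0,0.006,0],[0,0,0.006,0],[0,0,0.006,0],[0,0,0.006,0],[0,0,0.006,0],[0,0,0.006,0],[0,0,0.006,0]]], "jaw": 1}}

```text
time: 25.65
tool_pos: [559.1, 206.1, 28.2]
ee_rot: [[-0.423, 0.906, 0.0], [0.906, 0.423, 0.0], [-0.0, 0.0, -1.0]]
wrist_force: [0.0, 0.9, 0.1]
gripper_width: 1.004
grasp_force: 0.0
```

Call:
{"name": "play_rows", "arguments": {"plan": [[[0,0,-0.1,0],[0,0,-0.3,0],[0,0,-0.6,0],[0,0,-0.9,0],[0,0,-0.9,0],[0,0,-0.9,0]]]}}

```text
time: 26.4
tool_pos: [558.9, 206.0, 208.0]
ee_rot: [[-0.423, 0.906, 0.0], [0.906, 0.423, 0.0], [-0.0, 0.0, -1.0]]
wrist_force: [0.4, -0.0, -0.7]
gripper_width: 1.0
grasp_force: 0.0
```

```bash
python3 - <<'E'
from h import *
s=r.state();P=imaging.camera_params("wrist");i=imaging.snapshot("wrist");cv2.imwrite("pics/w5.png",i)
M=segs([((-17,-42),(17,-42),67),((17,-42),(17,42),67),((17,42),(-17,42),67),((-17,42),(-17,-42),67)])
print(s["time"],fit(i,"wrist",P,M,(559,206,25)))
E
```

```text
26.4 (array([559.37964242, 206.60178877,  25.15318599]), array([ 38.,  89.,  57., 109.], dtype=float32))
```

View pics/w5.png

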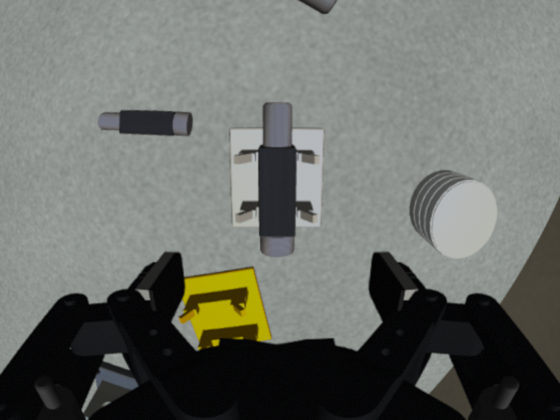

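The gauge lies seated in both saddles of the white rest, with the handle at (278,190), as it was found. The gripper is clear.

```bash
python3 -c "
from cell import job
print(job.sign_off())"
```

```text
the job is handed in; nothing more can be done
None
```

The job is handed in (no verdict was returned): the go end went fully home, the no-go end stayed out under about 13 N of pressing for over a second, and the gauge lies back in its rest as it was found.

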